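Turn the red culture plate over in the reading rack

ROBOT

A 7-joint arm with a two-finger parallel gripper is mounted at the origin on the work surface. World frame = base frame: x ahead of the robot, y to its left, z up, the work surface at z = 0. Lengths are in mm, angles in rad, forces in N, time in s.
With the tool pointing down it reaches from about 400 to 875 mm from the base axis. Payload 19.3 kg.
Tool frame: the origin (TCP) lies at the very end of the fingers, on their centre line; the grasp point (between the pads) lies 19 mm behind it; x points along the fingers, y is the direction in which the jaws open and shut, and the axes are right-handed (so a half turn about x gives the same grasp; the last joint's range is limited). The gripper opens to 85 mm and grips with 20 to 120 N. Pads are 22 mm wide; open, the fingers measure 114 mm over their backs; the gripper's body (76 mm by 85 mm) begins 54 mm behind the grasp point. The pads swing forward as they close: fully open they stand 13 mm farther back than shut.
Start: joints at [-1.194, 0.521, -0.036, 1.599, 0.021, 1.021, -0.113], TCP at [270.068, 563.629, 231.291] pointing down, gripper open.
Joint ranges: [-2.91, 2.91], [-0.3, 2.13], [-1.5, 1.42], [0.17, 2.43], [-1.26, 4.41], [0.16, 1.93], [-2.52, 2.52]. Speed limits (rad/s): [1.89, 1.89, 2.39, 2.39, 3.01, 3.01, 3.01].

INTERFACE

Orientations are given as [roll, pitch, yaw] about the fixed x, y, z axes, in that order (R = Rz(yaw) Ry(pitch) Rx(roll)).
In Python, from workcell import ctrl, cams, ticket gives the robot as it stands. The module is installed in compiled form; this text tells all that it offers.
- The arm moves only by the tool drive_tool, never from a script. Its argument "motion" is a list that holds one entry, the list of rows, each a list of 6 numbers: the shift along the tool's x, y, z in units of 0.2 m (1.0 is 0.2 m), then the turn, a rotation vector about the tool's x, y, z in units of 45 degrees (1.0 is 45 degrees). A call has 1 to 12 rows; each row is the pose to reach, as a shift and turn from the pose commanded when the call began, along the tool's axes at that moment; what a row does not reach only later rows make up. A row lasts 1/12 s, in which the tool goes at most 41.7 mm and 7.16 degrees, less where a joint would pass 70% of its speed; a pose out of reach is approached as far as the arm can. A call with a number of a shift or a turn outside -1 to 1 is refused whole. A call with a gripper value outside its range is refused whole. "gripper" is the gripper command: -1 is shut, 1 is fully open, values between are in proportion, set as the call begins (left out, the last holds). The fingers move at their own pace and stop on an object; the grip force is fixed at half the most. Time passes only in rows, so rows that repeat a pose let the fingers close. It gives the time, the measured TCP pose, the force and the opening at its end, in the units of the state.
- ctrl.state(): the state, without advancing time (a new reading comes with each control period).
- cams.capture(name): name is "side" or "top" or "wrist"; returns the picture (420x560x3 uint8, red, green, blue); there is no depth.
- cams.get_calibration(name): a dict with "K" (3x3 intrinsics, pixels), "cam_to_world" (4x4, takes a point from camera to world coordinates). Camera axes: x right, y down, z forward; pixel columns grow to the right and rows downward; lengths in mm; the calibration is good to about 2 mm. A picture is of the moment at which its call begins: read the wrist's pose just before it. get_calibration takes no time and is no camera call; for the wrist camera it gives the pose at the moment of the call.
- ticket.job_done(): hands the job in, once; it reports no verdict.
The state is a dict: "clock": time; "joints": joint angles; "joint_vel": joint speeds; "effort": joint torques, N m; "tcp_pos": TCP position; "tool_rot": TCP orientation; "wrist_force": force on the tool from outside, world axes, zero at the start; "ft_torque": the same for the moment, N m; "opening": finger opening in mm.
Only numpy, scipy, OpenCV 4.12 (cv2) and the standard library are available. Lean on these libraries where they do the work, as an engineer would, in place of code of your own. Each camera call takes 0.05 s, during which the arm holds its last target.

TASK

The culture plate with the red agar stands in the slanted rack with its ivory lid facing out. Lift it out, turn it over and set it back in the same bay, leaning against the panel with its red agar side facing out, ready for counting colonies. Do not drop it, and leave the amber and green plates in their places.

Things in the scene. Friction and masses are not known exactly. Their poses are not given: they have to be found in the camera images.
- red_plate: Red culture plate, closed, flat: 128 (x) x 86 (y) x 14.5 (z) mm, 90 g. Origin: its centre. +z: out of the ivory lid face (round 26 mm red sticker). -z: agar face, all red with cream dots; edges red. In any of the 3 bays, long side up the slope. Starts lid out: +z up and away from the panel, +x down the slope.
- amber_plate: Amber culture plate, closed, flat: 128 (x) x 86 (y) x 14.5 (z) mm, 90 g. Origin: its centre. +z: out of the ivory lid face (round 26 mm amber sticker). -z: agar face, all amber with cream dots; edges amber. In any of the 3 bays, long side up the slope. Starts agar side out (+z into the panel, +x up the slope).
- green_plate: Green culture plate, closed, flat: 128 (x) x 86 (y) x 14.5 (z) mm, 90 g. Origin: its centre. +z: out of the ivory lid face (round 26 mm green sticker). -z: agar face, all green with cream dots; edges green. In any of the 3 bays, long side up the slope. Starts lid out (+x down the slope).
- rack: Fixed rack, origin on bench under middle bay. Bays at y -115, 0, 115 mm, 111 wide, between fins 35 high. Panel falls to +x, 60 deg from level, front meets ledge at x 26, z 22. Panel reaches 74 mm upslope: plate's top 54 mm is free on both faces. Ledge 24 deep, square to panel, lip 8 high: plates have 9.5 play, fall back on panel. Plate centre at rest x 0, z 81. Foot 140x360x8.
Things that resemble listed ones, but are neither listed nor needed, are in the scene too. Leave any black look-alike of the red_plate alone.

How it is judged:
By the outcome, as a careful person would: the job done as asked, in the order asked, and still so for the second after the job is handed in, with the robot touching nothing.
It also fails if it takes over 43 s, if anything falls off the work surface, if the arm or the gripper's body presses on something with over 40 N, if the wrist force passes 120 N, or if a joint passes its speed limit or range.

## Working session

There is one attempt and no reset: what is moved stays moved. The work goes in short steps, Python scripts to look and compute and a tool call to move; the robot and the scene stay as the last step left them, time stands still between calls to the robot, and variables do not carry over. Pictures are saved under pics/ and viewed, and the job is handed in when it is done.

Besides the shell and the picture viewer there is one more tool, called after "Request:" as name(argument=value, ...), one argument or row to a line, values as JSON. drive_tool: Moves the arm, as the interface text tells. Its arguments: {"type":"object","properties":{"motion":{"type":"array"},"gripper":{"type":"number"}},"required":["motion"]}

```bash
mkdir -p pics
python3 - <<'E'
from workcell import ctrl,cams
import cv2,numpy as np
np.set_printoptions(precision=4,suppress=True)
print(ctrl.state())
for n in ["side","top"]:
    im=cams.capture(n); cv2.imwrite(f"pics/{n}0.png",im[:,:,::-1]); c=cams.get_calibration(n); print(n,c)
E
```

```text
{'clock': 0.0, 'joints': array([-1.1942,  0.522 , -0.0363,  1.6   ,  0.0212,  1.0211, -0.1128]), 'joint_vel': array([ 0.0025,  0.0014,  0.0013,  0.0007,  0.0006,  0.0015, -0.0002]), 'effort': array([ -0.0005, -92.7082,   1.9793, -36.9944,   0.0178,   0.0081,
         0.    ]), 'tcp_pos': array([269.9526, 563.3232, 230.7285]), 'tool_rot': array([-1.4765,  1.5696, -1.9233]), 'wrist_force': array([ 0.1577, -0.5852, -0.5643]), 'ft_torque': array([ 0.0116, -0.0035, -0.0116]), 'opening': 85.16138694150096}
side {'K': array([[448.7522,   0.    , 269.3776],
       [  0.    , 448.7522, 213.96  ],
       [  0.    ,   0.    ,   1.    ]]), 'cam_to_world': array([[ -0.7789,  -0.4639,   0.422 , 331.0331],
       [ -0.6269,   0.5936,  -0.5046, 386.1236],
       [ -0.0164,  -0.6576,  -0.7532, 603.0645],
       [  0.    ,   0.    ,   0.    ,   1.    ]])}
top {'K': array([[422.5178,   0.    , 276.2986],
       [  0.    , 422.5178, 213.0521],
       [  0.    ,   0.    ,   1.    ]]), 'cam_to_world': array([[  0.0219,  -0.996 ,   0.0865, 558.2601],
       [ -0.9994,  -0.0241,  -0.0248,  49.4088],
       [  0.0268,  -0.0859,  -0.9959, 878.8813],
       [  0.    ,   0.    ,   0.    ,   1.    ]])}
```

View pics/side0.png

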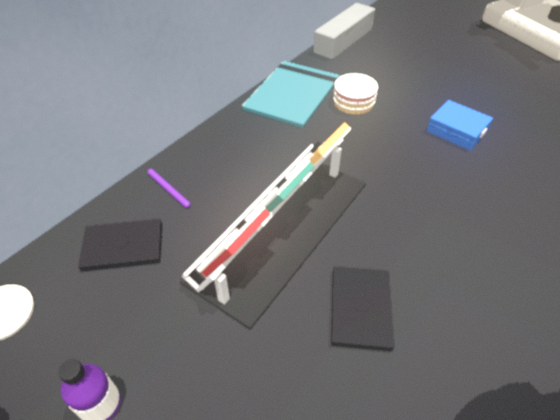

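View pics/top0.png

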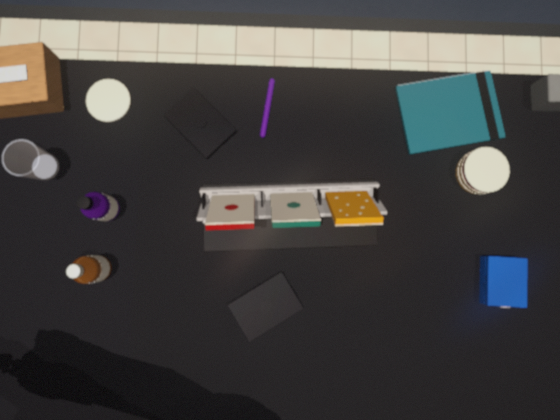

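The top view (up is +x) shows the rack with its open side facing away from the robot. The left bay at about (231,208) has an ivory lid with a red sticker and a red edge. The middle bay at (293,205) is the green plate, lid out. The right bay at (355,207) is amber, agar side out. The black slabs at (200,123) and (265,306) are the look-alikes. I'll take an enlarged crop to confirm and measure the sticker centres.

```bash
cat > h.py <<'E'
import cv2,numpy as np
from scipy.spatial.transform import Rotation as Ro
np.set_printoptions(precision=3,suppress=True)
def ray(c,u,v):
    T=c['cam_to_world'];d=T[:3,:3]@np.linalg.solve(c['K'],[u,v,1.]);return T[:3,3],d
def onz(c,u,v,z):
    o,d=ray(c,u,v);return o+d*(z-o[2])/d[2]
def onplane(c,u,v,p,n):
    o,d=ray(c,u,v);return o+d*(np.dot(p-o,n)/np.dot(d,n))
def proj(c,P):
    T=np.linalg.inv(c['cam_to_world']);q=T[:3,:3]@np.asarray(P,float)+T[:3,3];q=c['K']@q;return q[:2]/q[2]
def R(rpy): return Ro.from_euler('xyz',rpy).as_matrix()
E
python3 - <<'E'
from h import *
from workcell import ctrl,cams
c=cams.get_calibration('top')
im=cv2.imread('pics/top0.png')
cv2.imwrite('pics/crop0.png',cv2.resize(im[175:260,190:395],None,fx=3.9,fy=3.9,interpolation=cv2.INTER_CUBIC))
hsv=cv2.cvtColor(im,cv2.COLOR_BGR2HSV)
for n,lo,hi,box in [('red',0,8,(195,195,260,235)),('red2',170,180,(195,195,260,235)),('green',70,100,(265,190,325,230)),('amber',12,28,(325,185,390,230))]:
    m=cv2.inRange(hsv,(lo,120,40),(hi,255,255));k=np.zeros_like(m);x0,y0,x1,y1=box;k[y0:y1,x0:x1]=255;m&=k
    N,l,s,ce=cv2.connectedComponentsWithStats(m)
    for i in range(1,N):
        if s[i,4]>8: print(n,s[i],ce[i],onz(c,*ce[i],84.6))
s=ctrl.state();print(R(s['tool_rot']))
E
```

```text
red [225 205  13   5  47] [230.872 206.83 ] [636.912 115.499  84.6  ]
red [205 224  50   7 278] [229.147 226.86 ] [599.074 117.553  84.6  ]
green [274 222  47   5 184] [297.793 224.315] [606.883 -11.372  84.6  ]
amber [ 326  191   59   33 1474] [352.906 207.942] [ 640.472 -115.624   84.6  ]
[[-0.     0.432  0.902]
 [-0.001  0.902 -0.432]
 [-1.    -0.001  0.   ]]
```

View pics/crop0.png

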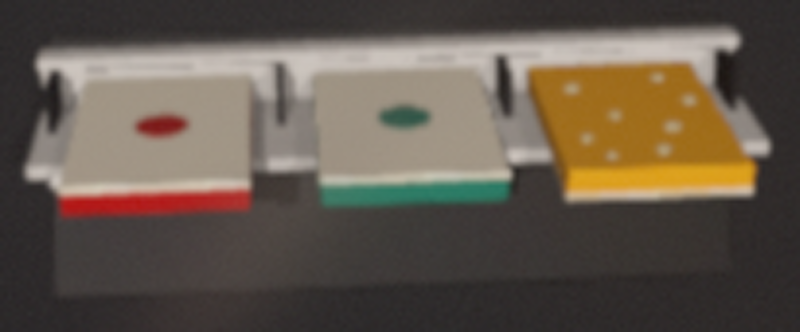

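Run:
```python
from h import *
from workcell import ctrl,cams
c=cams.get_calibration('top')
im=cv2.imread('pics/top0.png')
hsv=cv2.cvtColor(im,cv2.COLOR_BGR2HSV)
# green sticker
m=cv2.inRange(hsv,(60,40,30),(105,255,255))[198:212,280:308];ys,xs=np.nonzero(m);g=(xs.mean()+280,ys.mean()+198);print('g',g,len(xs),onz(c,*g,84.6))
a=onz(c,230.9,206.9,84.6);b=onz(c,*g,84.6);d=a-b;print('yaw stickers',np.arctan2(-d[0],d[1]),np.linalg.norm(d))
# lip edge
p=onz(c,200.3,189.1,41);q=onz(c,378.5,184,41);d=p-q;print('lip',p,q,np.arctan2(-d[0],d[1]))
# foot corners, outer edge
f=[onz(c,*(np.array(t)/3.9+[190,175]),8) for t in [(55,296),(730,270)]];d=f[0]-f[1];print('foot',f,np.arctan2(-d[0],d[1]),np.linalg.norm(d))
# red edge band fit: top-edge rim (back of agar face)
yaw=np.arctan2(-d[0],d[1])
for nm,lo,hi,box in [('red',0,8,(203,222,256,233)),('green',70,100,(272,220,322,230))]:
    x0,y0,x1,y1=box;m=cv2.inRange(hsv,(lo,120,40),(hi,255,255))[y0:y1,x0:x1]
    cnt=np.argwhere(m)[:,::-1];r=cv2.minAreaRect(cnt.astype(np.float32));print(nm,(np.array(cv2.boxPoints(r))+[x0,y0]).tolist())
```

```text
g (np.float64(293.2682926829268), np.float64(204.58536585365854)) 41 [644.075  -2.14   84.6  ]
yaw stickers 0.061960103467127346 117.8091493650405
lip [675.2   180.935  41.   ] [ 694.764 -176.241   41.   ] 0.05471892518965616
foot [array([552.657, 173.632,   8.   ]), array([ 574.163, -182.498,    8.   ])] 0.06031472187081745 356.77866316952105
red [[204.83708810806274, 225.09012031555176], [253.9601287841797, 223.04332947731018], [254.19583129882812, 228.70017433166504], [205.07279205322266, 230.7469654083252]]
green [[274.0, 226.0], [274.0, 222.0], [320.0, 222.0], [320.0, 226.0]]
```

```bash
cat >> h.py <<'E'
yaw=0.06
Z=Ro.from_euler('z',yaw).as_matrix()
down=Z@np.array([.5,0,-.8660254]); nrm=Z@np.array([.8660254,0,.5]); lat=Z@np.array([0,1.,0])
C=np.array([636.9,115.5,84.6])-7.25*nrm
E
python3 - <<'E'
from h import *
from workcell import cams
print(C,down,nrm)
for n in ['top','side']:
    c=cams.get_calibration(n);im=cv2.imread(f'pics/{n}0.png')
    x0,y0,w,h=(190,180,80,60) if n=='top' else (180,190,110,100);k=7
    cr=cv2.resize(im[y0:y0+h,x0:x0+w],None,fx=k,fy=k,interpolation=cv2.INTER_CUBIC)
    for s in(-1,1):
        q=[proj(c,C+a*64*down+b*43*lat+s*7.25*nrm) for a,b in((-1,-1),(-1,1),(1,1),(1,-1))]
        pts=((np.array(q)+.5-[x0,y0])*k).astype(np.int32)
        cv2.polylines(cr,[pts],True,(255,255,0) if s>0 else (255,0,255),1)
    cv2.imwrite(f'pics/chk_{n}.png',cr)
E
```

```text
[630.633 115.124  80.975] [ 0.499  0.03  -0.866] [0.864 0.052 0.5  ]
```

View pics/chk_top.png

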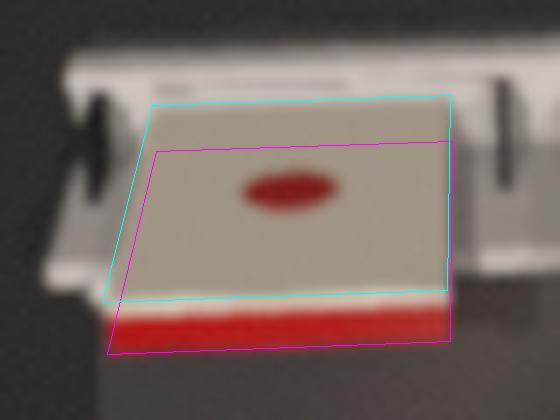

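View pics/chk_side.png

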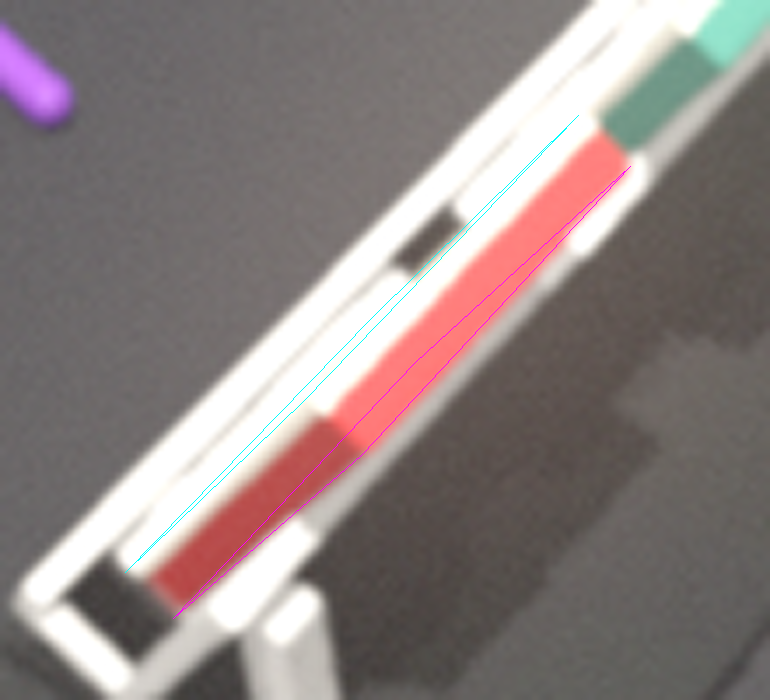

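```bash
cat >> h.py <<'E'
G=C-19*down   # TCP at grasp
def TR(flip): # tool rotation, jaw along +nrm (flip=1) or -nrm
    y=flip*nrm; return np.column_stack([down,y,np.cross(down,y)])
def go(p,Rt):
    from workcell import ctrl
    s=ctrl.state();R0=R(s['tool_rot']);sh=R0.T@(np.asarray(p)-s['tcp_pos'])/200;rv=Ro.from_matrix(R0.T@Rt).as_rotvec()/(np.pi/4)
    k=max(1,np.abs(np.r_[sh,rv]).max());n=int(np.ceil(max(np.linalg.norm(sh)*200/41.7,np.linalg.norm(rv)*45/7.16)))
    print('shift',sh,'turn',rv,'scale',k,'rows',n);print('per call',np.r_[sh,rv]/k)
    return s
E
python3 - <<'E'
from h import *
S=G-170*down
print('G',G,'S',S)
s=go(S,TR(1))
E
```

```text
G [621.15  114.554  97.429] S [536.303 109.457 244.654]
shift [-0.068 -1.471  2.182] turn [ 1.323 -0.354  0.603] scale 2.1815418287303756 rows 13
per call [-0.031 -0.674  1.     0.606 -0.162  0.276]
```

Request:
drive_tool(
  motion=[
    [[-0.09,-0.67,1.0,0.6,-0.16,0.27],[-0.09,-0.67,1.0,0.6,-0.16,0.27],[-0.09,-0.67,1.0,0.6,-0.16,0.27],[-0.09,-0.67,1.0,0.6,-0.16,0.27],[-0.09,-0.67,1.0,0.6,-0.16,0.27],[-0.09,-0.67,1.0,0.6,-0.16,0.27],[-0.09,-0.67,1.0,0.6,-0.16,0.27]],
  ],
  gripper=1,
)

```text
clock: 0.68
tcp_pos: [395.3, 350.7, 250.0]
tool_rot: [1.268, 1.326, 0.341]
wrist_force: [0.7, 1.3, 0.1]
opening: 85.8
```

Run:
```python
from h import *
S=G-170*down
s=go(S,TR(1));print(s['joints'],s['tcp_pos'],s['clock'])
```

```text
shift [ 0.089 -0.174  1.384] turn [ 0.716 -0.188  0.332] scale 1.3835285328877809 rows 7
per call [ 0.064 -0.126  1.     0.517 -0.136  0.24 ]
[-1.086  0.243  0.197  2.024  0.131  0.675 -0.349] [395.287 350.663 249.951] 0.6833
```

Request:
drive_tool(
  motion=[
    [[0.06,-0.12,1.0,0.5,-0.13,0.24],[0.06,-0.12,1.0,0.5,-0.13,0.24],[0.06,-0.12,1.0,0.5,-0.13,0.24],[0.06,-0.12,1.0,0.5,-0.13,0.24],[0.06,-0.12,1.0,0.5,-0.13,0.24]],
  ],
)

```text
clock: 1.1
tcp_pos: [495.1, 182.6, 245.8]
tool_rot: [1.49, 1.122, 0.16]
wrist_force: [1.0, 1.9, 0.6]
opening: 85.1
```

Run:
```python
from h import *
S=G-170*down
s=go(S,TR(1));print(s['joints'],s['tcp_pos'],s['tool_rot'],s['clock'])
```

```text
shift [0.068 0.096 0.403] turn [ 0.216 -0.063  0.092] scale 1 rows 3
per call [ 0.068  0.096  0.403  0.216 -0.063  0.092]
[-0.936  0.18   0.41   2.212  0.268  0.357 -0.538] [495.12  182.606 245.808] [1.49  1.122 0.16 ] 1.1
```

```bash
cat > data.py <<'E'
D=[([-1.1942,0.522,-0.0363,1.6,0.0212,1.0211,-0.1128],[269.9526,563.3232,230.7285],[-1.4765,1.5696,-1.9233]),
([-1.086,0.243,0.197,2.024,0.131,0.675,-0.349],[395.287,350.663,249.951],[1.268,1.326,0.341]),
([-0.936,0.18,0.41,2.212,0.268,0.357,-0.538],[495.12,182.606,245.808],[1.49,1.122,0.16])]
E
python3 - <<'E'
from h import *
from data import D
import itertools
from scipy.optimize import least_squares
def ori(q,sg,off,toolR):
    q=np.array(q)*sg
    M=Ro.from_euler('z',q[0]+off)
    for i,a in enumerate('yzyzyz'): M=M*Ro.from_euler(a,q[i+1])
    return M
best=[]
for sg in itertools.product([1,-1],repeat=7):
    if sg[1]<0: continue
    sg=np.array(sg)
    # R = M*T ; unknown off & const T
    def f(x):
        T=Ro.from_rotvec(x[1:4]);r=[]
        for q,p,e in D:
            r+=list((ori(q,sg,x[0],None)*T*Ro.from_euler('xyz',e).inv()).as_rotvec())
        return r
    for o in (0,2.3,-2.3):
      for v in ([0,0,0],[0,-1.5,0],[2,2,0]):
        s=least_squares(f,[o]+v);best.append((s.cost,sg.tolist(),s.x))
best.sort(key=lambda b:b[0])
for b in best[:8]: print(b)
E
```

```text
(np.float64(4.0844776267370683e-07), [-1, 1, -1, 1, -1, 1, -1], array([-0.001,  1.209, -1.209,  1.208]))
(np.float64(4.084477626739852e-07), [-1, 1, -1, 1, -1, 1, -1], array([ 6.282,  1.209, -1.209,  1.208]))
(np.float64(4.084477626741055e-07), [-1, 1, -1, 1, -1, 1, -1], array([-0.001,  1.209, -1.209,  1.208]))
(np.float64(4.0844776267419367e-07), [-1, 1, -1, 1, -1, 1, -1], array([-0.001, -2.418,  2.42 , -2.418]))
(np.float64(4.084477626744393e-07), [-1, 1, -1, 1, -1, 1, -1], array([-0.001,  1.209, -1.209,  1.208]))
(np.float64(4.084477626781178e-07), [-1, 1, -1, 1, -1, 1, -1], array([-0.001,  1.209, -1.209,  1.208]))
(np.float64(4.0844776268248755e-07), [-1, 1, -1, 1, -1, 1, -1], array([-0.001,  1.209, -1.209,  1.208]))
(np.float64(4.0844776271308974e-07), [-1, 1, -1, 1, -1, 1, -1], array([ 6.282,  1.209, -1.209,  1.208]))
```

```bash
cat > kin.py <<'E'
from h import *
sg=np.array([-1,1,-1,1,-1,1,-1.])
T0=Ro.from_rotvec(np.array([1,-1,1])*2*np.pi/3/np.sqrt(3))
LO=np.array([-2.91,-.3,-1.5,.17,-1.26,.16,-2.52]);HI=np.array([2.91,2.13,1.42,2.43,4.41,1.93,2.52])
def frames(q):
    q=np.asarray(q)*sg;M=Ro.from_euler('z',q[0]);F=[M.as_matrix()]
    for i,a in enumerate('yzyzyz'):
        M=M*Ro.from_euler(a,q[i+1]);F.append(M.as_matrix())
    return F
def cols(q):
    F=frames(q);return np.column_stack([[0,0,1],F[1][:,2],F[3][:,2],F[5][:,2],F[0][:,0],F[2][:,0],F[4][:,0]])
E
python3 - <<'E'
from kin import *
from data import D
for sel in ([0,1,2,3],[0,1,2,3,5],[0,1,2,3,4],[0,1,2,3,6],[0,1,2,3,5,6]):
    A=np.vstack([cols(q)[:,sel] for q,p,e in D]);b=np.concatenate([p for q,p,e in D])
    x,r,_,_=np.linalg.lstsq(A,b,rcond=None);print(sel,x,np.abs(A@x-b).max())
for q,p,e in D: print((Ro.from_matrix(frames(q)[-1])*T0).inv()*Ro.from_euler('xyz',e)) if 0 else print(((Ro.from_matrix(frames(q)[-1])*T0).inv()*Ro.from_euler('xyz',e)).as_rotvec())
E
```

```text
[0, 1, 2, 3] [426.078 527.877 398.599 449.845] 61.988462434511206
[0, 1, 2, 3, 5] [ 375.335  879.577  463.055  774.594 -237.64 ] 47.30632587115775
[0, 1, 2, 3, 4] [ 398.852  634.464  501.699  458.603 -120.206] 57.85332878605675
[0, 1, 2, 3, 6] [612.854 501.183 522.996 427.355 139.952] 56.142836347185295
[0, 1, 2, 3, 5, 6] [ 541.244  656.91   516.803  570.568 -100.377  102.354] 51.511638018053276
[-0. -0. -0.]
[0.001 0.    0.   ]
[ 0.    -0.001 -0.001]
```

Request:
drive_tool(
  motion=[
    [[0.03,0.05,0.2,0.1,-0.03,0.05],[0.07,0.1,0.4,0.22,-0.06,0.09],[0.07,0.1,0.4,0.22,-0.06,0.09],[0.07,0.1,0.4,0.22,-0.06,0.09]],
  ],
)

```text
clock: 1.43
tcp_pos: [538.0, 110.6, 244.9]
tool_rot: [1.576, 1.051, 0.064]
wrist_force: [-0.1, -0.3, 0.2]
opening: 85.3
```

```bash
cat > rec.py <<'E'
from workcell import ctrl
s=ctrl.state()
with open('data.py','a') as f: f.write(f"D.append(({s['joints'].tolist()},{s['tcp_pos'].tolist()},{s['tool_rot'].tolist()}))\n")
print('t',round(s['clock'],2),'q',s['joints'].round(3),'tcp',s['tcp_pos'].round(1),'F',s['wrist_force'].round(1),'open',round(s['opening'],1))
E
python3 rec.py
python3 - <<'E'
from kin import *
from data import D
def cols2(q):
    F=frames(q);return np.column_stack([cols(q),F[0][:,1],F[2][:,1],F[4][:,1]])
for sel in ([0,1,2,3,7],[0,1,2,3,8],[0,1,2,3,7,8],[0,1,2,3,7,8,9],[0,1,2,3,5,6,7],[0,1,2,3,5,6,7,8]):
    A=np.vstack([cols2(q)[:,sel] for q,p,e in D]);b=np.concatenate([p for q,p,e in D])
    x,r,_,_=np.linalg.lstsq(A,b,rcond=None);print(sel,x,np.abs(A@x-b).max())
go(G-170*down,TR(1))
E
```

```text
t 1.43 q [-0.827  0.208  0.48   2.23   0.257  0.238 -0.556] tcp [538.  110.6 244.9] F [-0.1 -0.3  0.2] open 85.3
[0, 1, 2, 3, 7] [275.427 544.391 411.299 299.446 -64.908] 5.532809268156072
[0, 1, 2, 3, 8] [343.349 521.825 425.468 342.17  -56.076] 2.7890822638557893
[0, 1, 2, 3, 7, 8] [321.271 529.307 420.947 328.414 -20.471 -38.656] 0.3475906942690301
[0, 1, 2, 3, 7, 8, 9] [320.816 530.976 420.111 329.746 -21.291 -41.13    3.376] 0.24552626137975153
[0, 1, 2, 3, 5, 6, 7] [318.107 534.678 427.336 303.694   6.554  23.947 -58.889] 0.9113541028581551
[0, 1, 2, 3, 5, 6, 7, 8] [321.272 529.899 420.922 329.909  -0.777  -0.766 -19.265 -39.831] 0.33041513708749903
shift [-0.003 -0.008  0.005] turn [-0.002 -0.002  0.005] scale 1 rows 1
per call [-0.003 -0.008  0.005 -0.002 -0.002  0.005]
```

```bash
cat >> kin.py <<'E'
P=np.array([321.27,529.3,420.95,328.4,-20.47,-38.66])
def fk(q):
    F=frames(q);A=np.column_stack([[0,0,1],F[1][:,2],F[3][:,2],F[5][:,2],F[0][:,1],F[2][:,1]]);return A@P,F[-1]@T0.as_matrix()
def res(q,p,Rt):
    a,Q=fk(q);return np.r_[(a-p)/100,Ro.from_matrix(Q.T@Rt).as_rotvec()]
E
python3 - <<'E'
from kin import *
from scipy.optimize import least_squares
rng=np.random.default_rng(0)
m=0.03
for nm,p in (('G',G),('S',G-170*down)):
  for fl in (1,-1):
    out=[]
    for q3 in np.arange(-1.4,1.4,.2):
      for t in range(14):
        q0=LO+m+(HI-LO-2*m)*rng.random(7)
        s=least_squares(lambda q:np.r_[res(q,p,TR(fl)),(q[2]-q3)*.3],q0,bounds=(LO+m,HI-m),max_nfev=60)
        if np.abs(res(s.x,p,TR(fl))).max()<1e-3: out.append(s.x)
    out=np.array(out);print(nm,fl,len(out))
    if len(out):
        o=out[np.argsort(out[:,6])];print(o[np.linspace(0,len(o)-1,12).astype(int)])
E
```

```text
G 1 80
[[-0.198  0.581 -0.2    2.124  1.837  0.256 -2.058]
 [-0.198  0.581 -0.2    2.124  1.837  0.256 -2.058]
 [-0.045  0.601 -0.4    2.117  1.753  0.358 -1.933]
 [ 0.104  0.639 -0.6    2.109  1.717  0.47  -1.849]
 [ 0.104  0.639 -0.6    2.109  1.717  0.47  -1.849]
 [ 0.246  0.701 -0.8    2.103  1.705  0.597 -1.781]
 [ 0.375  0.791 -1.     2.097  1.711  0.747 -1.718]
 [ 0.484  0.917 -1.2    2.093  1.734  0.927 -1.653]
 [ 0.565  1.086 -1.4    2.09   1.775  1.145 -1.579]
 [ 0.565  1.086 -1.4    2.09   1.775  1.145 -1.579]
 [-1.022  0.9    1.     2.162  4.349  0.563  1.441]
 [-0.916  0.774  0.8    2.158  4.298  0.38   1.557]]
G -1 84
[[-1.099  1.074  1.2    2.165  4.358  0.79  -1.795]
 [-1.022  0.9    1.     2.162  4.349  0.563 -1.7  ]
 [-0.916  0.774  0.8    2.158  4.298  0.38  -1.585]
 [-0.79   0.686  0.6    2.153  4.164  0.234 -1.401]
 [-0.198  0.581 -0.2    2.124  1.837  0.256  1.084]
 [-0.045  0.601 -0.4    2.117  1.753  0.358  1.209]
 [ 0.104  0.639 -0.6    2.109  1.717  0.47   1.293]
 [ 0.246  0.701 -0.8    2.103  1.705  0.597  1.361]
 [ 0.246  0.701 -0.8    2.103  1.705  0.597 
[... 730 characters left out ...]
 0.241  0.283]
 [-1.338  0.419  1.2    2.252 -1.003  0.336  0.684]]
S -1 81
[[-1.338  0.419  1.2    2.252 -1.003  0.336 -2.457]
 [ 0.69   0.499 -1.4    2.177  1.254  0.778  1.713]
 [ 0.58   0.381 -1.2    2.18   1.162  0.628  1.773]
 [ 0.58   0.381 -1.2    2.18   1.162  0.628  1.773]
 [ 0.439  0.306 -1.     2.184  1.075  0.528  1.837]
 [ 0.28   0.258 -0.8    2.19   0.991  0.457  1.902]
 [ 0.111  0.226 -0.6    2.196  0.91   0.404  1.968]
 [-0.239  0.193 -0.2    2.211  0.74   0.326  2.118]
 [-0.415  0.187  0.     2.219  0.641  0.295  2.211]
 [-0.591  0.189  0.2    2.227  0.521  0.267  2.326]
 [-0.763  0.198  0.4    2.234  0.365  0.242  2.479]
 [-0.763  0.198  0.4    2.234  0.365  0.242  2.479]]
```

Request:
drive_tool(
  motion=[
    [[0,0,0,-0.3,0,0],[0,0,0,-0.6,0,0],[0,0,0,-0.9,0,0],[0,0,0,-1,0,0],[0,0,0,-1,0,0],[0,0,0,-1,0,0],[0,0,0,-1,0,0]],
  ],
)

```text
clock: 2.02
tcp_pos: [537.4, 113.8, 245.2]
tool_rot: [0.783, 1.051, 0.071]
wrist_force: [-0.2, -0.8, 0.6]
opening: 85.2
```

Request:
drive_tool(
  motion=[
    [[0,0,0,-1,0,0],[0,0,0,-1,0,0],[0,0,0,-1,0,0],[0,0,0,-1,0,0],[0,0,0,-1,0,0],[0,0,0,-1,0,0],[0,0,0,-1,0,0]],
  ],
)

```text
clock: 2.6
tcp_pos: [537.4, 113.8, 245.2]
tool_rot: [-0.003, 1.051, 0.07]
wrist_force: [0.7, 0.1, 0.2]
opening: 85.3
```

Request:
drive_tool(
  motion=[
    [[0,0,0,-1,0,0],[0,0,0,-1,0,0],[0,0,0,-1,0,0],[0,0,0,-1,0,0],[0,0,0,-1,0,0],[0,0,0,-1,0,0],[0,0,0,-1,0,0]],
  ],
)

```text
clock: 3.18
tcp_pos: [537.4, 113.8, 245.2]
tool_rot: [-0.788, 1.051, 0.07]
wrist_force: [0.3, 1.0, 0.5]
opening: 85.2
```

Request:
drive_tool(
  motion=[
    [[0,0,0,-1,0,0],[0,0,0,-1,0,0],[0,0,0,-1,0,0],[0,0,0,-1,0,0],[0,0,0,-1,0,0],[0,0,0,-1,0,0],[0,0,0,-1,0,0]],
  ],
)

```text
clock: 3.77
tcp_pos: [537.4, 113.8, 245.3]
tool_rot: [-1.573, 1.05, 0.07]
wrist_force: [0.9, -0.5, -0.3]
opening: 85.6
```

```bash
python3 rec.py; python3 -c "
from h import *
go(G-170*down,TR(-1))"
```

```text
t 3.77 q [-0.19   0.199 -0.26   2.201  0.748  0.339  2.121] tcp [537.4 113.8 245.3] F [ 0.9 -0.5 -0.3] open 85.6
shift [-0.001  0.008 -0.021] turn [ 0.015  0.006 -0.004] scale 1 rows 1
per call [-0.001  0.008 -0.021  0.015  0.006 -0.004]
```

Request:
drive_tool(
  motion=[
    [[0.15,0,-0.02,0,0,0],[0.3,0.01,-0.02,0.02,0.01,0],[0.45,0.01,-0.02,0.02,0.01,0],[0.5,0.01,-0.02,0.02,0.01,0],[0.5,0.01,-0.02,0.02,0.01,0]],
  ],
  gripper=0.2,
)

```text
clock: 4.18
tcp_pos: [585.6, 113.5, 154.6]
tool_rot: [-1.566, 1.054, 0.053]
wrist_force: [-1.3, -0.8, -0.3]
opening: 51.1
```

```bash
python3 rec.py
python3 - <<'E'
from h import *
from workcell import cams
go(G,TR(-1))
for n in ('wrist','side','top'):
    c=cams.get_calibration(n);im=cams.capture(n)[:,:,::-1].copy();cv2.imwrite(f'pics/{n}1.png',im)
    if n=='wrist':
        for s in (-1,1):
            q=[proj(c,C+a*64*down+b*43*lat+s*7.25*nrm) for a,b in((-1,-1),(-1,1),(1,1),(1,-1))]
            cv2.polylines(im,[np.array(q).astype(np.int32)],True,(255,255,0) if s>0 else (255,0,255),1)
        cv2.imwrite('pics/wrist1o.png',im)
E
```

```text
t 4.18 q [-0.356  0.427 -0.027  2.183  1.361  0.174  1.497] tcp [585.6 113.5 154.6] F [-1.3 -0.8 -0.3] open 51.1
shift [ 0.336 -0.013 -0.004] turn [-0.013 -0.004 -0.008] scale 1 rows 2
per call [ 0.336 -0.013 -0.004 -0.013 -0.004 -0.008]
```

View pics/wrist1o.png

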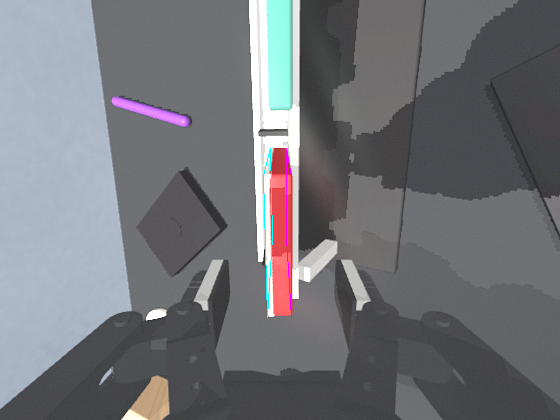

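View pics/side1.png

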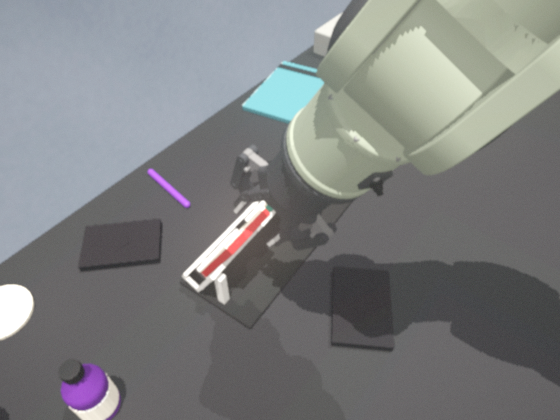

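The wrist view shows the red plate's edge at about (280,230), midway between the open fingers at x=225 and x=345. The overlay of my estimate matches it. I'll descend to the grasp.

Request:
drive_tool(
  motion=[
    [[0.12,-0.01,0,-0.01,0,-0.01],[0.24,-0.01,0,-0.01,0,-0.01],[0.335,-0.013,-0.004,-0.01,0,-0.01],[0.335,-0.013,-0.004,-0.01,0,-0.01],[0.335,-0.013,-0.004,-0.01,0,-0.01]],
  ],
)

```text
clock: 4.75
tcp_pos: [621.3, 112.0, 100.5]
tool_rot: [-1.571, 1.043, 0.051]
wrist_force: [-0.6, -1.0, 1.2]
opening: 51.2
```

```bash
python3 rec.py
python3 - <<'E'
from h import *
from workcell import cams
go(G,TR(-1))
im=cams.capture('wrist')[:,:,::-1].copy();cv2.imwrite('pics/wrist2.png',im)
E
```

```text
t 4.75 q [-0.235  0.573 -0.148  2.129  1.867  0.234  1.037] tcp [621.3 112.  100.5] F [-0.6 -1.   1.2] open 51.2
shift [0.013 0.008 0.013] turn [-0.01  -0.006  0.005] scale 1 rows 1
per call [ 0.013  0.008  0.013 -0.01  -0.006  0.005]
```

View pics/wrist2.png

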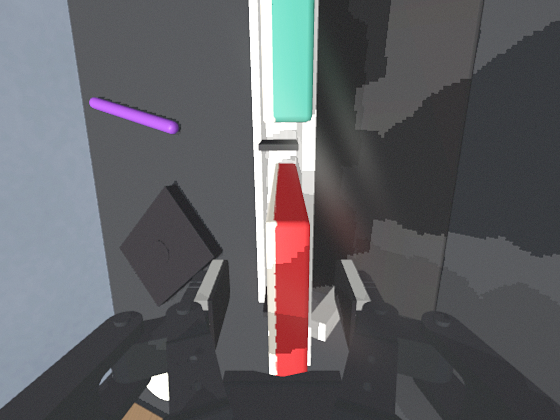

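The plate is still centred between the fingers, spanning x=268 to 310 against a finger midpoint of about 285. I'll make the small correction and close.

Request:
drive_tool(
  motion=[
    [[0.01,0.008,0.01,-0.01,-0.01,0],[0.01,0.008,0.01,-0.01,-0.01,0],[0.01,0.008,0.01,-0.01,-0.01,0]],
  ],
)

```text
clock: 5.05
tcp_pos: [621.1, 114.8, 99.8]
tool_rot: [-1.565, 1.041, 0.068]
wrist_force: [0.0, -0.3, 0.4]
opening: 50.9
```

Request:
drive_tool(
  motion=[
    [[0,0,0,0,0,0],[0,0,0,0,0,0],[0,0,0,0,0,0],[0,0,0,0,0,0],[0,0,0,0,0,0],[0,0,0,0,0,0],[0,0,0,0,0,0],[0,0,0,0,0,0]],
  ],
  gripper=-1,
)

```text
clock: 5.72
tcp_pos: [620.4, 114.8, 98.2]
tool_rot: [-1.565, 1.043, 0.068]
wrist_force: [-10.6, -0.6, 11.1]
opening: 14.0
```

```bash
python3 rec.py
python3 - <<'E'
from h import *
go(G,TR(-1))
E
```

```text
t 5.72 q [-0.221  0.578 -0.167  2.131  1.9    0.238  1.018] tcp [620.4 114.8  98.2] F [-10.6  -0.6  11.1] open 14.0
shift [ 0.005 -0.001 -0.002] turn [0.002 0.005 0.005] scale 1 rows 1
per call [ 0.005 -0.001 -0.002  0.002  0.005  0.005]
```

Request:
drive_tool(
  motion=[
    [[-0.05,-0.01,0,0,0,0],[-0.15,-0.01,0,0,0,0],[-0.28,-0.01,0,0,0,0],[-0.41,-0.01,0,0,0,0],[-0.54,-0.01,0,0,0,0],[-0.68,-0.01,0,0,0,0],[-0.82,-0.01,0,0,0,0],[-0.9,-0.01,0,0,0,0],[-0.9,-0.01,0,0,0,0],[-0.9,-0.01,0,0,0,0]],
  ],
)

```text
clock: 6.55
tcp_pos: [532.3, 108.3, 255.9]
tool_rot: [-1.565, 1.04, 0.067]
wrist_force: [-0.2, 0.1, -1.6]
opening: 13.8
```

```bash
python3 rec.py
python3 - <<'E'
from h import *
from workcell import cams
for n in ('wrist','side'):
    im=cams.capture(n)[:,:,::-1].copy();cv2.imwrite(f'pics/{n}3.png',im)
E
```

```text
t 6.55 q [-0.115  0.174 -0.335  2.207  0.746  0.354  2.119] tcp [532.3 108.3 255.9] F [-0.2  0.1 -1.6] open 13.8
```

View pics/wrist3.png

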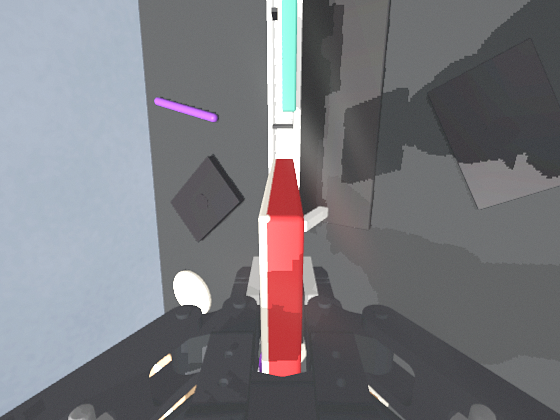

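View pics/side3.png

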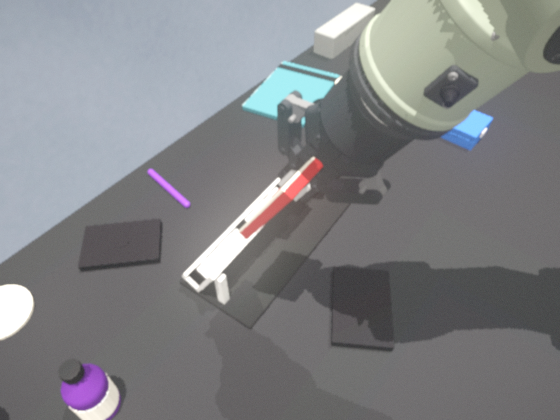

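The plate is lifted and held squarely, lid side at left and red edge at (285,270). It is clear of the rack. I'll roll half a turn back.

Request:
drive_tool(
  motion=[
    [[0,0,0,0.1,0,0],[0,0,0,0.25,0,0],[0,0,0,0.4,0,0],[0,0,0,0.55,0,0],[0,0,0,0.7,0,0],[0,0,0,0.85,0,0],[0,0,0,1,0,0]],
  ],
)

```text
clock: 7.23
tcp_pos: [532.1, 108.8, 253.1]
tool_rot: [-0.775, 1.045, 0.067]
wrist_force: [0.3, 0.2, -2.0]
opening: 13.7
```

Request:
drive_tool(
  motion=[
    [[0,0,0,0.15,0,0],[0,0,0,0.3,0,0],[0,0,0,0.45,0,0],[0,0,0,0.6,0,0],[0,0,0,0.75,0,0],[0,0,0,0.9,0,0],[0,0,0,1,0,0]],
  ],
)

```text
clock: 7.82
tcp_pos: [532.1, 108.8, 253.1]
tool_rot: [0.01, 1.045, 0.066]
wrist_force: [-0.9, 0.1, -0.9]
opening: 13.8
```

Request:
drive_tool(
  motion=[
    [[0,0,0,0.15,0,0],[0,0,0,0.3,0,0],[0,0,0,0.45,0,0],[0,0,0,0.6,0,0],[0,0,0,0.75,0,0],[0,0,0,0.9,0,0],[0,0,0,1,0,0]],
  ],
)

```text
clock: 8.4
tcp_pos: [532.1, 108.7, 253.2]
tool_rot: [0.795, 1.044, 0.066]
wrist_force: [0.1, 0.4, -0.9]
opening: 13.8
```

Request:
drive_tool(
  motion=[
    [[0,0,0,0.15,0,0],[0,0,0,0.3,0,0],[0,0,0,0.45,0,0],[0,0,0,0.6,0,0],[0,0,0,0.75,0,0],[0,0,0,0.9,0,0],[0,0,0,1,0,0],[0,0,0,1,0,0]],
  ],
)

```text
clock: 9.07
tcp_pos: [532.1, 108.8, 253.3]
tool_rot: [1.577, 1.044, 0.065]
wrist_force: [0.6, 0.7, -1.4]
opening: 13.8
```

```bash
python3 rec.py
python3 - <<'E'
from h import *
from workcell import cams
GR=np.array([620.4,114.8,98.2])
for n in ('top','wrist'):
    im=cams.capture(n)[:,:,::-1].copy();cv2.imwrite(f'pics/{n}4.png',im)
print('to 100 above'); go(GR-100*down+3*nrm,TR(1))
E
```

```text
t 9.07 q [-0.67   0.168  0.286  2.232  0.451  0.275 -0.747] tcp [532.1 108.8 253.3] F [ 0.6  0.7 -1.4] open 13.8
to 100 above
shift [ 0.395  0.008 -0.002] turn [ 0.007 -0.004 -0.004] scale 1 rows 2
per call [ 0.395  0.008 -0.002  0.007 -0.004 -0.004]
```

View pics/wrist4.png

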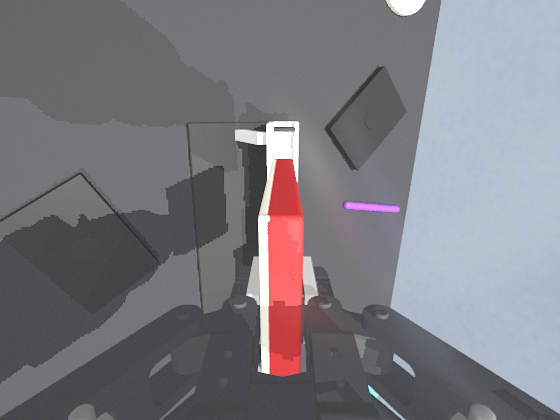

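View pics/top4.png

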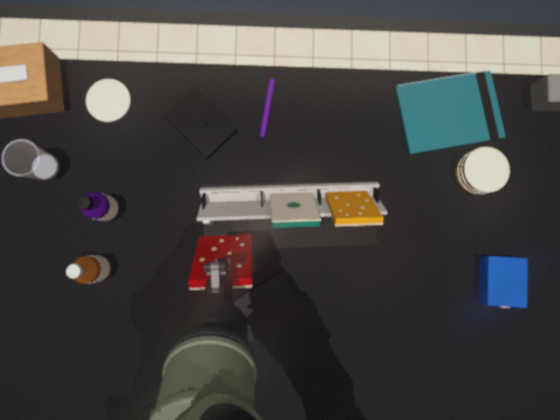

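The top view shows the red plate at (222,262) with its dotted agar face up and out. The empty left bay is at (235,210), and green and amber are undisturbed. I'll descend towards the bay.

Request:
drive_tool(
  motion=[
    [[0.1,0.008,0,0.01,0,0],[0.2,0.008,0,0.01,0,0],[0.3,0.008,0,0.01,0,0],[0.39,0.008,0,0.01,0,0],[0.39,0.008,0,0.01,0,0],[0.39,0.008,0,0.01,0,0]],
  ],
)

```text
clock: 9.67
tcp_pos: [573.0, 111.2, 185.9]
tool_rot: [1.58, 1.045, 0.067]
wrist_force: [-0.4, -1.0, -1.9]
opening: 14.0
```

```bash
python3 rec.py
python3 - <<'E'
from h import *
GR=np.array([620.4,114.8,98.2])
print('to 30 above'); go(GR-30*down+3*nrm,TR(1))
E
```

```text
t 9.67 q [-0.421  0.35   0.049  2.201  1.015  0.163 -1.295] tcp [573.  111.2 185.9] F [-0.4 -1.  -1.9] open 14.0
to 30 above
shift [ 0.348  0.001 -0.003] turn [-0.004 -0.005 -0.003] scale 1 rows 2
per call [ 0.348  0.001 -0.003 -0.004 -0.005 -0.003]
```

Request:
drive_tool(
  motion=[
    [[0.05,0,0,0,0,0],[0.1,0,0,0,0,0],[0.15,0,0,0,0,0],[0.2,0,0,0,0,0],[0.25,0,0,0,0,0],[0.3,0,0,0,0,0],[0.35,0,0,0,0,0],[0.35,0,0,0,0,0],[0.35,0,0,0,0,0]],
  ],
)

```text
clock: 10.42
tcp_pos: [607.6, 113.3, 127.3]
tool_rot: [1.581, 1.044, 0.066]
wrist_force: [-0.9, -0.8, -2.4]
opening: 13.7
```

```bash
python3 rec.py
python3 - <<'E'
from h import *
from workcell import cams
GR=np.array([620.4,114.8,98.2])
print('to 3 above'); go(GR-3*down+3*nrm,TR(1))
for n in ('top','wrist'):
    im=cams.capture(n)[:,:,::-1].copy();cv2.imwrite(f'pics/{n}5.png',im)
im=cv2.imread('pics/top5.png');cv2.imwrite('pics/top5c.png',cv2.resize(im[170:270,180:400],None,fx=3.6,fy=3.6))
E
```

```text
t 10.42 q [-0.282  0.505 -0.097  2.153  1.702  0.192 -1.953] tcp [607.6 113.3 127.3] F [-0.9 -0.8 -2.4] open 13.7
to 3 above
shift [ 0.143 -0.003 -0.003] turn [-0.007 -0.004 -0.004] scale 1 rows 1
per call [ 0.143 -0.003 -0.003 -0.007 -0.004 -0.004]
```

View pics/wrist5.png

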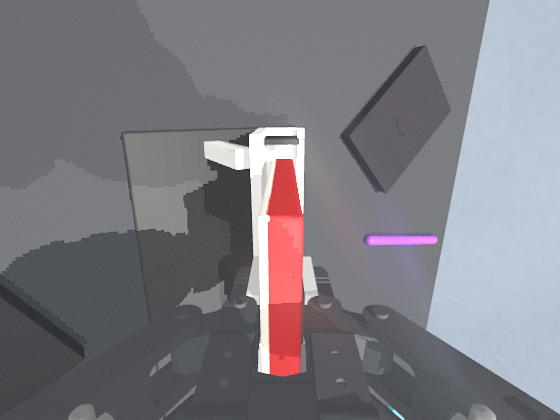

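View pics/top5c.png

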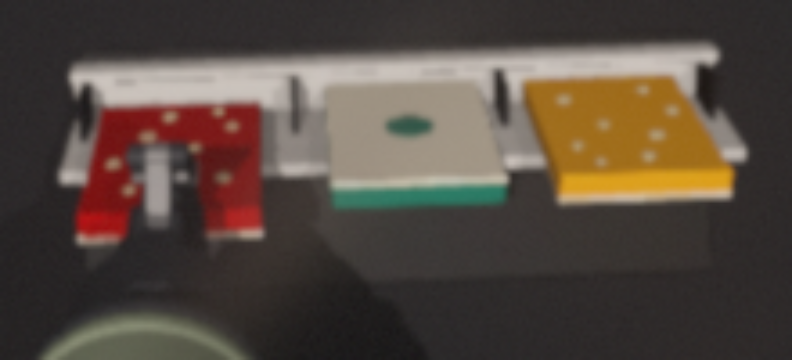

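The red plate is 30 mm up, centred between its fins, agar out. I'll lower it gently.

Request:
drive_tool(
  motion=[
    [[0.025,0,0,0,0,0],[0.05,0,0,0,0,0],[0.075,0,0,0,0,0],[0.1,0,0,0,0,0],[0.12,0,0,0,0,0],[0.135,-0.003,-0.003,0,0,0],[0.143,-0.003,-0.003,0,0,0],[0.143,-0.003,-0.003,0,0,0]],
  ],
)

```text
clock: 11.18
tcp_pos: [621.7, 115.3, 102.1]
tool_rot: [1.584, 1.043, 0.068]
wrist_force: [-0.2, -0.2, -1.8]
opening: 13.5
```

Request:
drive_tool(
  motion=[
    [[0.004,-0.004,0,0,0,0],[0.008,-0.008,0,0,0,0],[0.01,-0.01,0,0,0,0],[0.01,-0.01,0,0,0,0]],
  ],
)

```text
clock: 11.52
tcp_pos: [621.0, 115.3, 99.7]
tool_rot: [1.584, 1.043, 0.068]
wrist_force: [-1.1, 0.3, -1.6]
opening: 13.9
```

```bash
python3 rec.py
python3 - <<'E'
from h import *
GR=np.array([620.4,114.8,98.2])
go(GR,TR(1))
E
```

```text
t 11.52 q [-0.199  0.577 -0.196  2.128  1.862  0.252 -2.089] tcp [621.  115.3  99.7] F [-1.1  0.3 -1.6] open 13.9
shift [ 0.005 -0.006  0.003] turn [-0.008 -0.005 -0.006] scale 1 rows 1
per call [ 0.005 -0.006  0.003 -0.008 -0.005 -0.006]
```

Still no contact, about 1 mm off both the ledge and the panel. I'll creep further.

Request:
drive_tool(
  motion=[
    [[0.004,-0.003,0,0,0,0],[0.007,-0.005,0,0,0,0],[0.007,-0.005,0,0,0,0]],
  ],
)

```text
clock: 11.77
tcp_pos: [621.1, 116.0, 98.8]
tool_rot: [1.585, 1.041, 0.069]
wrist_force: [-8.2, 1.2, 13.2]
opening: 13.8
```

Request:
drive_tool(
  motion=[
    [[0.004,-0.002,0,0,0,0],[0.006,-0.003,0,0,0,0],[0.006,-0.003,0,0,0,0]],
  ],
)

```text
clock: 12.02
tcp_pos: [621.5, 116.2, 98.7]
tool_rot: [1.585, 1.039, 0.07]
wrist_force: [-22.0, -0.6, 39.2]
opening: 13.8
```

```bash
python3 rec.py
```

```text
t 12.02 q [-0.19   0.581 -0.21   2.128  1.879  0.261 -2.104] tcp [621.5 116.2  98.7] F [-22.   -0.6  39.2] open 13.8
```

The force is about 44 N straight up the slope, so the plate is seated on the ledge. I'll back off slightly and nudge it to the panel.

Request:
drive_tool(
  motion=[
    [[-0.007,-0.003,0,0,0,0],[-0.007,-0.005,0,0,0,0],[-0.007,-0.005,0,0,0,0]],
  ],
)

```text
clock: 12.27
tcp_pos: [619.7, 115.6, 97.8]
tool_rot: [1.584, 1.042, 0.068]
wrist_force: [-4.7, 0.3, 10.9]
opening: 14.0
```

```bash
python3 rec.py
```

```text
t 12.27 q [-0.19   0.581 -0.211  2.131  1.88   0.262 -2.106] tcp [619.7 115.6  97.8] F [-4.7  0.3 10.9] open 14.0
```

Request:
drive_tool(
  motion=[
    [[0,0,0,0,0,0],[0,0,0,0,0,0],[0,0,0,0,0,0],[0,0,0,0,0,0],[0,0,0,0,0,0],[0,0,0,0,0,0],[0,0,0,0,0,0],[0,0,0,0,0,0]],
  ],
  gripper=0.2,
)

```text
clock: 12.93
tcp_pos: [619.4, 115.3, 97.4]
tool_rot: [1.584, 1.043, 0.068]
wrist_force: [0.5, 1.0, -0.2]
opening: 51.5
```

```bash
python3 rec.py;  python3 - <<'E'
from h import *
from workcell import cams
im=cams.capture('wrist')[:,:,::-1].copy();cv2.imwrite('pics/wrist6.png',im)
E
```

```text
t 12.93 q [-0.19   0.581 -0.21   2.132  1.88   0.261 -2.105] tcp [619.4 115.3  97.4] F [ 0.5  1.  -0.2] open 51.5
```

View pics/wrist6.png

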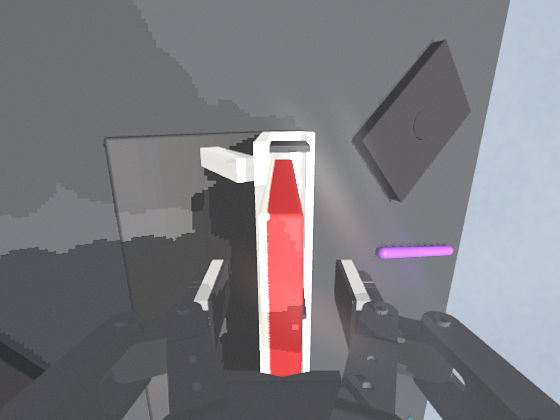

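Both fingers (x≈225 and 345) are clear of the plate, whose edge is at x=260–305. I'll withdraw along the slope.

Request:
drive_tool(
  motion=[
    [[-0.05,0,0,0,0,0],[-0.15,0,0,0,0,0],[-0.28,0,0,0,0,0],[-0.42,0,0,0,0,0],[-0.56,0,0,0,0,0],[-0.7,0,0,0,0,0],[-0.85,0,0,0,0,0],[-0.85,0,0,0,0,0],[-0.85,0,0,0,0,0]],
  ],
)

```text
clock: 13.73
tcp_pos: [533.7, 109.5, 247.1]
tool_rot: [1.586, 1.039, 0.069]
wrist_force: [0.8, 0.2, 0.2]
opening: 51.5
```

```bash
python3 rec.py;  python3 - <<'E'
from h import *
from workcell import cams
for n in ('side','top'):
    im=cams.capture(n)[:,:,::-1].copy();c=cams.get_calibration(n)
    x0,y0,w,h,k=(180,165,220,100,3.6) if n=='top' else (170,110,200,200,3)
    cr=cv2.resize(im[y0:y0+h,x0:x0+w],None,fx=k,fy=k,interpolation=cv2.INTER_CUBIC)
    for s in(-1,1):
        q=[proj(c,C+a*64*down+b*43*lat+s*7.25*nrm) for a,b in((-1,-1),(-1,1),(1,1),(1,-1))]
        cv2.polylines(cr,[((np.array(q)+.5-[x0,y0])*k).astype(np.int32)],True,(255,255,0) if s>0 else (255,0,255),1)
    cv2.imwrite(f'pics/{n}7.png',cr)
E
```

```text
t 13.73 q [-0.138  0.19  -0.314  2.216  0.803  0.336 -1.089] tcp [533.7 109.5 247.1] F [0.8 0.2 0.2] open 51.5
```

View pics/top7.png

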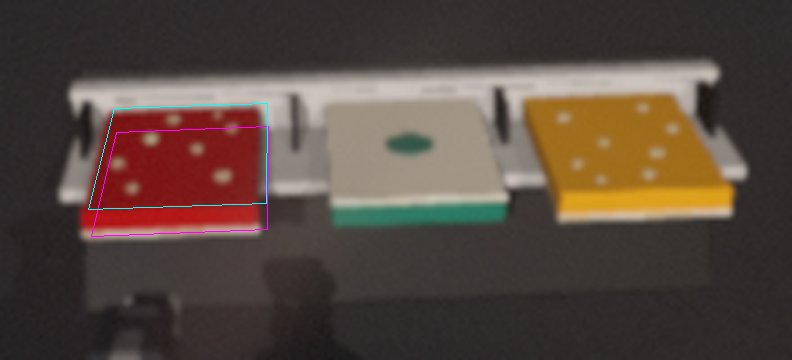

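View pics/side7.png

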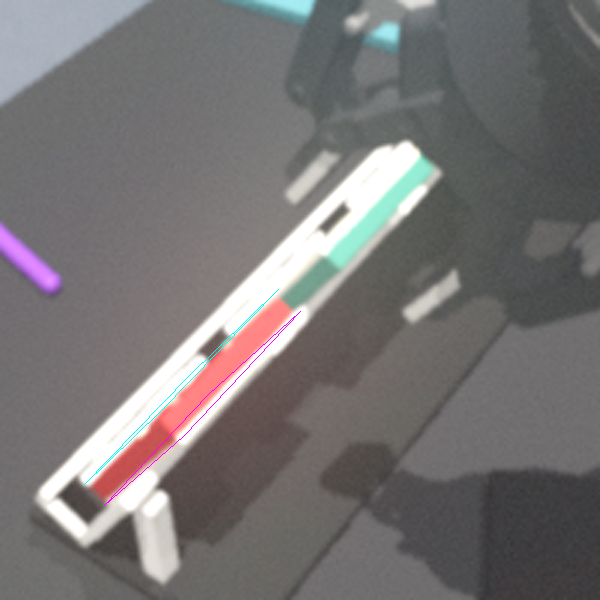

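The red plate sits in its bay leaning on the panel, dotted agar face out, about 3–4 mm sideways of where it was. Green and amber are unmoved, and the arm is clear. I'll hand the job in.

Run:
```python
from workcell import ticket
print(ticket.job_done())
```

```text
the job is handed in; nothing more can be done
None
```

The red plate is back in its own left bay, turned over, with the dotted red agar side facing out. I gripped it by its free top edge, lifted it up the slope, rolled it half a turn about its long axis and lowered it to the ledge. I handed the job in at about 14 s on the robot's clock.

- **Final checks:** The top and side views show the plate on the ledge and leaning on the panel, with its outline within about 4 mm of the original resting place. The green and amber plates look unmoved, and the gripper is clear with no force on the wrist.
- **Sideways shift:** The plate sits about 3–4 mm to the side of where it was, within the bay's play.
- **Force when seating:** While pressing the plate onto the ledge the wrist force rose briefly to about 45 N, through the held plate and well under the 120 N limit. I backed off to about 12 N before letting go.

No check failed.

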